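# Set the spring rule on the chopping block

## Robot

A 6-joint arm with a two-finger parallel gripper is mounted at the origin on a cart in front of the work surface, level with it; the furniture and walls round the work are solid. World frame = base frame: x ahead of the robot, y to its left, z up, the work surface at z = 0. Lengths are in m, angles in rad, forces in N, time in s.
With the tool pointing down it reaches from about 0.25 to 0.775 m from the base axis. Payload 4 kg.
Tool frame: the origin (TCP) lies between the finger pads; the fingertips stand 14 mm ahead of it and the grasp point (between the pads) lies 5 mm behind it; z points along the fingers, y is the direction in which the jaws open and shut (so a half turn about z gives the same grasp; the last joint's range is limited). The gripper opens to 94 mm and grips with 3 to 60 N. Pads are 16 mm wide; open, the fingers measure 119 mm over their backs; the gripper's body (75 mm by 177 mm) begins 78 mm behind the grasp point.
Start: joints at [1.202, 0.087, 1.371, -0, 1.684, -0.103], TCP at [0.144, 0.531, 0.22] pointing down, gripper open.
Joint ranges: [-3.1, 3.1], [-0.76, 2.03], [0.27, 2.55], [-1.08, 4.22], [0.17, 2.65], [-2.57, 2.57]. Speed limits (rad/s): [2.79, 2.79, 3.14, 3.14, 3.14, 3.14].

## Interface

Orientations are given as [roll, pitch, yaw] about the fixed x, y, z axes, in that order (R = Rz(yaw) Ry(pitch) Rx(roll)).
In Python, from bench import robot, cams, spotter gives the robot as it stands.
- The arm moves only by the shell command python3 -m inch 'ROWS'. ROWS is JSON, a list of rows, each an object of numbers: "grip": the opening, from 0 (shut) to 1 (fully open); "dx", "dy", "dz": the shift along the tool's x, y, z in units of 25 mm (1.0 is 25 mm); "rx", "ry", "rz": the turn, a rotation vector about the tool's x, y, z in units of 5 degrees (1.0 is 5 degrees). A call has 1 to 12 rows; each row shifts and turns the pose as measured when the row begins, along the tool's axes as they then stand; what a row does not reach is not made up. A row lasts 1/8 s, in which the tool goes at most 62.5 mm and 10.7 degrees, less where a joint would pass 70% of its speed; a pose out of reach is approached as far as the arm can. A call is refused whole if a number of a shift passes 1 or a number of a turn 1, either way. A call with a gripper value outside its range is refused whole. The fingers move at their own pace and stop on an object; the grip force is fixed at half the most. Time passes only in rows, so rows that do not move let the fingers close. It gives the time, the measured TCP pose, the force and the opening at its end, in the units of the state.
- robot.get_obs(): the state, without advancing time (a new reading comes with each control period).
- cams.snapshot(name): name is "side" or "top"; returns a dict with "frame" (480x640x3 uint8, red, green, blue), "intrinsics" (3x3 intrinsics, pixels), "eye" and "orientation" of the camera in the world. Camera axes: x right, y up, looking along -z (the intrinsics and any distortion apply to the point x, -y, -z); pixel columns grow to the right and rows downward; lengths in m; the calibration is good to about 2 mm. A picture is of the moment at which its call begins. There is no depth.
- robot.close_job(): hands the job in, once; it reports no verdict.
Trained networks look in a picture, given as the dict that the camera call returned (one of the last four; its "shot" number tells which), for a name from the list of things; names that differ only in an ending like _2 or _b are one class to them, and where a whole thing is asked for, a point or a joint stands for the part that bears it (a point fixed in the world has none). Each returns a list of dicts, best first, with "score" (0 to 1); they miss things now and then, are a little off and sometimes report something else, mostly with a low value. They report only what shows in the picture. A call takes as long as a camera call.
- spotter.regions_of(picture, query): "pixels" (480x640 bool, what is visible of it) and "extent" ([left, top, right, bottom] in pixels, round what is visible of it).
- spotter.place_of(picture, query): "pixel" ([column, row] in pixels: a listed point, or the origin of a listed thing).
The state is a dict: "time": time; "joint_positions": joint angles; "qvel": joint speeds; "joint_torque": joint torques, N m; "tool_pos": TCP position; "ee_rot": TCP orientation; "wrist_force": force on the tool from outside, world axes, zero at the start; "wrist_torque": the same for the moment, N m; "width": finger opening in m.
Only numpy, scipy, OpenCV 4.12 (cv2) and the standard library are available. Lean on these libraries where they do the work, as an engineer would, in place of code of your own. Each camera call takes 0.05 s, during which the arm holds its last target.

## Task

Set the spring-return rule to the portion length marked on the chopping block: lift it off its rest, hook its lip over the far end of the block, and draw the case straight back along the block against the spring until its front face stands over the dark line across the block. Then press its lock button fully down and leave the rule locked, still hooked, standing flat on the block. Leave the teaspoon beside the block where it lies.

Things in the scene. Friction and masses are not known exactly. Their poses are not given: they have to be found in the camera images.
- block: heavy brown wooden chopping block that does not move, 270 (x) x 120 (y) x 28 mm high including 4 mm feet, edges rounded 3 mm. Origin: centre of its underside on the worktop; its +x points along its length to the far end (away from the robot), z up. It may stand left or right of the rest
- block_end (a point): middle of the top edge of the block's far end: 135 mm along the block's +x from its centre, on the top (28 mm up). The lip goes over this edge
- mark: dark line 4 mm wide, flush, across the block's top, 95 to 122 mm from the far end; origin: its centre, axes as the block's
- rest: low pale wooden plinth, fixed, 100x50x20 mm high, on which the rule stands at the start; origin: centre of its underside
- rule: spring-return rule: grey case 140 (x) x 40 (y) x 46 mm high with ribbed sides, to be gripped across its 40 mm width; about 0.55 kg. Origin: centre of the case's flat underside; +x points along the case to the blade, z up. A steel blade 24 mm wide leaves the front face just above the underside. Let go on the block with the blade drawn, the case stays by its weight
- rule_front (a point): foot of the case's front face: 70 mm along +x from the rule's origin, at underside level
- lip (a point): inner (case-side) face of the blade's downturned lip, middle of its width, 6 mm below the case's underside level. Lip 30 mm wide, 4 mm thick, from 7 mm above to 11 mm below the underside level, so with the case flat on the block it hangs 11 mm below the block's top. Blade in, this inner face is 12 mm ahead of the case's front face
- rule_blade (a joint): how far the blade is drawn out, m: 0 in (start), 0.125 fully out; moves along the rule's +x; the spring pulls it in with 1.0 N at 0 and 10 N/m more (about 2 N when drawn to the line)
- rule_lock (a joint): how far the lock button is pressed down, m: 0 up (start), about 0.006 pressed fully down, when its brake pad meets the blade and holds it. It takes about 2 N to move, then resists firmly; it stays where left
- lock_top (a point): middle of the top of the black lock button (26x22 mm) on the middle of the case's top; 55 mm above the case's underside when up, 49 mm when pressed
- teaspoon: teaspoon with black handle, 130x26x11 mm, lying between the block and the rest; origin centre of its underside

How it is judged:
On the way, in this order (a step that is already met when the one before it is completed fails the run):
1. the lip is hooked over the block's far end and the blade begins to draw out (x of lip in the frame of block between 0.13 and 0.14 m and y of lip in the frame of block between -0.05 and 0.05 m and z of lip in the frame of block below 0.0255 m and value of joint rule_blade between 0.004 and 0.065 m), for 0.05 s.
2. with the lip still hooked and the button up, the case's front face stands over the line (within 8 mm) (x of lip in the frame of block between 0.13 and 0.14 m and y of lip in the frame of block between -0.05 and 0.05 m and z of lip in the frame of block below 0.0255 m and x of rule_front in the frame of mark between -0.008 and 0.008 m and value of joint rule_lock below 0.003 m), for 0.2 s.
3. the lock button is pressed down (4.5 mm or more) with the lip hooked (x of lip in the frame of block between 0.13 and 0.14 m and y of lip in the frame of block between -0.05 and 0.05 m and z of lip in the frame of block below 0.0255 m and value of joint rule_lock above 0.0045 m), for 0.2 s.
At the end, for the whole second after the job is handed in: The lip's inner face is at the block's far end (within 5 mm, below the top), the case's front face is within 8 mm of the line's middle, the case stands flat on the block (tilt under 0.06 rad) and in line with it (within 0.14 rad), the lock button is at least 4.5 mm down, and the rule is at rest (all of step 3 and x of rule_front in the frame of mark between -0.008 and 0.008 m and z of rule in the frame of block between 0.025 and 0.031 m and angle between rule's own z axis and vertical below 0.06 rad and angle between the x axis of rule and the x axis of block, either way round below 0.14 rad and linear speed of rule below 0.01 m/s); the robot touches nothing.
It fails at once if the teaspoon is shifted by more than 40 mm (distance of teaspoon from where it was at the start of the episode above 0.04 m).
It also fails if it takes over 51 s, if anything falls off the work surface, if the arm or the gripper's body presses on something with over 40 N, if the wrist force passes 120 N, or if a joint passes its speed limit or range.

## Working session

There is one attempt and no reset: what is moved stays moved. The work goes in short steps, Python scripts to look and compute and a shell command to move; the robot and the scene stay as the last step left them, time stands still between calls to the robot, and variables do not carry over. Pictures are saved under pics/ and viewed, and the job is handed in when it is done.

```bash
ls; mkdir -p pics; cat > h.py <<'E'
import numpy as np, cv2
from bench import robot, cams, spotter
def ray(p, px):
    K=np.array(p["intrinsics"]); d=np.linalg.inv(K)@np.array([px[0],px[1],1.0]); d=np.array([d[0],-d[1],-d[2]])
    R=np.array(p["orientation"]); 
    if R.shape!=(3,3):
        raise Exception(str(R))
    return np.array(p["eye"]), R@d
def atz(p,px,z):
    e,d=ray(p,px); return e+d*(z-e[2])/d[2]
def proj(p,X):
    R=np.array(p["orientation"]); c=R.T@(np.array(X)-np.array(p["eye"])); c=np.array([c[0],-c[1],-c[2]])
    u=np.array(p["intrinsics"])@c; return u[:2]/u[2]
def tri(p1,x1,p2,x2):
    e1,d1=ray(p1,x1);e2,d2=ray(p2,x2)
    A=np.stack([d1,-d2],1); s=np.linalg.lstsq(A,e2-e1,rcond=None)[0]
    a=e1+d1*s[0];b=e2+d2*s[1]; return (a+b)/2,np.linalg.norm(a-b)
def save(p,n): cv2.imwrite("pics/"+n,p["frame"][:,:,::-1])
E
python3 - <<'E'
from h import *
o=robot.get_obs(); print(o)
t=cams.snapshot("top"); s=cams.snapshot("side"); save(t,"t0.png"); save(s,"s0.png")
for p in (t,s): print(p["eye"],p["orientation"],p["intrinsics"],[k for k in p])
for q in ["block","block_end","mark","rest","rule","rule_front","lip","lock_top","teaspoon"]:
    for n,p in (("t",t),("s",s)):
        r=spotter.place_of(p,q); print(q,n,[(np.round(x["pixel"],1).tolist(),round(x["score"],2)) for x in r[:2]])
E
```

```text
pics
{'time': 0.0, 'joint_positions': array([ 1.20189027e+00,  8.79405896e-02,  1.37222262e+00,  6.06717149e-06,
        1.68354939e+00, -1.03120044e-01]), 'qvel': array([ 8.11238514e-05,  8.26842447e-04,  1.48380862e-04,  7.09826016e-04,
       -8.87284066e-04,  6.27167496e-04]), 'joint_torque': array([ 1.16077435e-04, -3.40185177e+01, -3.02428222e+01,  7.16638472e-02,
        3.31637647e-02, -2.08216215e-04]), 'tool_pos': array([0.14430138, 0.53022087, 0.21832804]), 'ee_rot': array([-3.13948460e+00, -2.24218955e-04,  2.87580708e+00]), 'wrist_force': array([-0.00651584,  0.42708323,  1.10378529]), 'wrist_torque': array([ 0.06625393,  0.06250308, -0.02017527]), 'width': 0.09397813553511883}
[ 0.50968724 -0.14192856  0.93919259] [ 9.10905828e-02 -1.53025065e-03 -1.59486570e+00] [[436.17976098   0.         320.29551786]
 [  0.         436.17976098 236.14749408]
 [  0.           0.           1.        ]] ['frame', 'intrinsics', 'eye', 'orientation', 'shot']
[0.30723784 0.52136626 0.55075209] [ 0.99067516 -0.01334333 -2.7328523 ] [[591.33139668   0.         323.62291971]
 [  0.         591.33139668 239.22826947]
 [  0.           0.           1.        ]] ['frame', 'intrinsics', 'eye', 'orientation', 'shot']
block t [([366.7, 258.9], 0.67), ([258.5, 279.7], 0.58)]
block s [([344.0, 354.1], 0.7)]
block_end t [([249.4, 217.6], 0.69)]
block_end s [([247.0, 318.4], 0.78)]
mark t [([258.8, 271.7], 0.52)]
mark s [([330.9, 335.3], 0.74)]
rest t [([365.4, 258.1], 0.53)]
rest s [([371.2, 257.1], 0.91), ([334.7, 235.6], 0.72)]
rule t [([368.7, 260.1], 0.79)]
rule s [([374.3, 255.0], 0.74), ([378.2, 240.9], 0.64)]
rule_front t [([367.7, 228.8], 0.81)]
rule_front s [([337.8, 235.4], 0.69)]
lip t [([361.5, 224.7], 0.52)]
lip s [([330.0, 235.1], 0.41)]
lock_top t [([376.5, 260.7], 0.7)]
lock_top s [([381.0, 214.0], 0.53)]
teaspoon t [([313.7, 279.1], 0.88)]
teaspoon s [([372.4, 302.3], 0.97)]
```

View pics/t0.png

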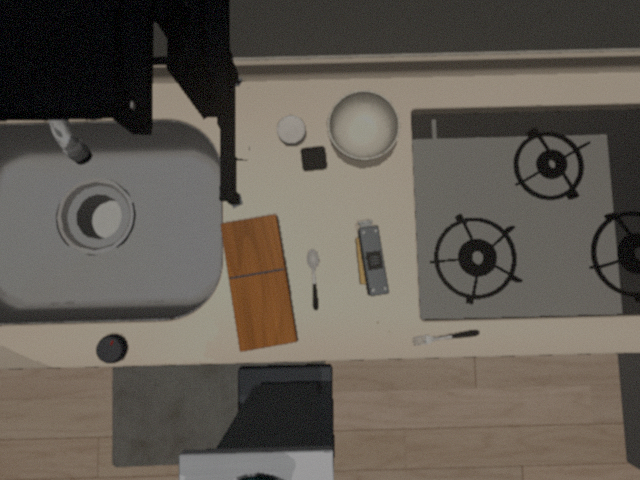

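View pics/s0.png

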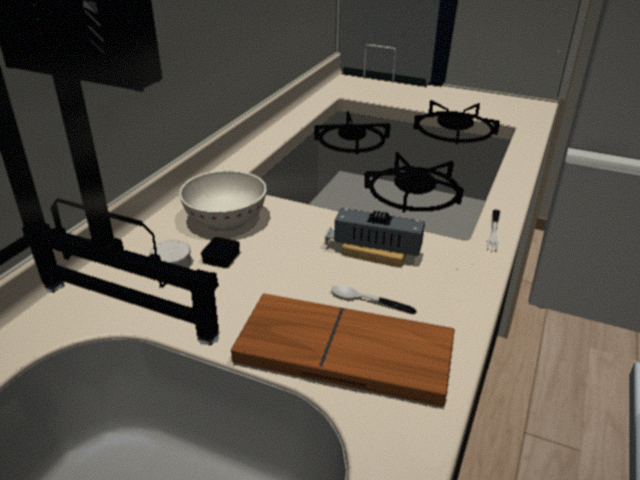

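```bash
sed -i 's/    if R.shape.*/    R=Rm(p)/; /raise Exception/d; s/R=np.array(p\["orientation"\]);/R=Rm(p);/' h.py
sed -i '2a from scipy.spatial.transform import Rotation as Ro\ndef Rm(p): return Ro.from_euler("xyz",p["orientation"]).as_matrix()' h.py
python3 - <<'E'
from h import *
import pickle
t=cams.snapshot("top"); s=cams.snapshot("side"); pickle.dump((t,s),open("p0.pkl","wb"))
print(atz(t,[320,240],0),atz(s,[320,240],0))
for q in ["block_end","mark","rule_front","lip","lock_top","teaspoon","rule"]:
    a=spotter.place_of(t,q);b=spotter.place_of(s,q)
    if a and b: print(q,tri(t,a[0]["pixel"],s,b[0]["pixel"]),a[0]["pixel"],b[0]["pixel"])
for q in ["block","rule","teaspoon","mark","rest","lip","lock_top"]:
  for n,p in (("t",t),("s",s)):
    for x in spotter.regions_of(p,q)[:2]: 
        m=x["pixels"].astype(np.uint8); print(q,n,round(x["score"],2),x["extent"],m.sum(),cv2.minAreaRect(cv2.findNonZero(m)))
E
```

```text
[ 0.58707683 -0.14459062  0.        ] [ 0.63918489 -0.2480497   0.        ]
block_end (array([0.63144132, 0.00947796, 0.02993574]), np.float64(0.005647292758259982)) [245.6, 218.3] [249.7, 319.7]
rule_front (array([ 0.60986371, -0.24749229,  0.02198286]), np.float64(0.0020561657903212277)) [368.2, 226.8] [336.8, 233.2]
lip (array([ 0.61699737, -0.23847869,  0.01690724]), np.float64(0.0004941034538656819)) [363.8, 224.4] [329.9, 237.4]
lock_top (array([ 0.54102268, -0.25108352,  0.06800089]), np.float64(0.0038299810700982476)) [373.6, 258.0] [379.2, 217.4]
teaspoon (array([ 0.50515356, -0.13006824,  0.00390069]), np.float64(0.008731188295424299)) [313.5, 276.3] [374.4, 299.2]
rule (array([ 0.54174112, -0.24970805,  0.01961108]), np.float64(0.003909302705372901)) [370.1, 258.6] [376.6, 243.2]
block t 0.85 [221.4, 213.8, 297.0, 352.7] 7537 ((258.3070068359375, 282.86737060546875), (130.1437530517578, 59.25947189331055), 80.66500091552734)
block s 0.69 [232.5, 295.9, 456.5, 407.4] 15908 ((343.6346435546875, 346.326904296875), (220.2384033203125, 79.23091125488281), 11.309932708740234)
ru
[... 1159 characters left out ...]
2832031, 273.3787536621094), (1.8961834907531738, 51.7879753112793), 80.07376098632812)
lip s 0.56 [325.8, 231.4, 331.3, 244.2] 60 ((329.0, 236.0), (12.0, 6.0), 90.0)
lip s 0.24 [322.6, 206.8, 427.0, 257.6] 3289 ((374.6981201171875, 230.3944854736328), (97.34516143798828, 39.684261322021484), 7.4958577156066895)
lock_top t 0.48 [367.8, 254.8, 380.1, 266.6] 119 ((374.0, 260.0), (12.0, 10.0), 90.0)
lock_top s 0.61 [325.9, 229.3, 334.6, 244.3] 85 ((328.9000549316406, 236.2000274658203), (7.155416965484619, 15.652474403381348), 26.56505012512207)
lock_top s 0.58 [233.6, 296.4, 454.6, 404.2] 15897 ((343.6346435546875, 346.326904296875), (220.23841857910156, 79.23091888427734), 11.309932708740234)
```

```bash
cat >> h.py <<'E'
from scipy.optimize import minimize
def boxpts(x0,x1,y0,y1,z0,z1): return np.array([[x,y,z] for x in (x0,x1) for y in (y0,y1) for z in (z0,z1)])
BLOCK=[boxpts(-.135,.135,-.06,.06,.004,.028)]
def RULE(b=0): return [boxpts(-.07,.07,-.02,.02,0,.046),boxpts(-.013,.013,-.011,.011,.046,.055),boxpts(.07,.086+b,-.012,.012,0,.003),boxpts(.082+b,.086+b,-.015,.015,-.011,.007)]
SH=3
def sil(p,parts,pose,z):
    x,y,a=pose; R=Ro.from_euler("z",a).as_matrix(); m=np.zeros((480*SH,640*SH),np.uint8)
    for P in parts:
        W=P@R.T+[x,y,z]; q=np.array([proj(p,w) for w in W]); 
        cv2.fillConvexPoly(m,cv2.convexHull(np.round((q+.5)*SH).astype(np.int32)),1)
    return m
def fit(ps,masks,parts,pose0,z):
    M=[cv2.resize(m.astype(np.uint8),(640*SH,480*SH),interpolation=cv2.INTER_NEAREST) for m in masks]
    def c(v):
        s=0
        for p,m in zip(ps,M):
            k=sil(p,parts,v,z); s+=1-(k&m).sum()/(k|m).sum()
        return s/len(ps)
    i=np.array(pose0); sim=np.array([i,i+[.01,0,0],i+[0,.01,0],i+[0,0,.06]])
    r=minimize(c,pose0,method="Nelder-Mead",options=dict(initial_simplex=sim,xatol=2e-4,fatol=1e-4)); return r.x,r.fun
def drawsil(p,img,parts,pose,z,col):
    m=sil(p,parts,pose,z); cs=cv2.findContours(m,0,cv2.CHAIN_APPROX_NONE)[0]
    img=cv2.resize(img,None,fx=SH,fy=SH) ; cv2.drawContours(img,cs,-1,col,1); return img
E
python3 - <<'E'
from h import *
import pickle
t=cams.snapshot("top"); s=cams.snapshot("side"); pickle.dump((t,s),open("p0.pkl","wb"))
mb=[spotter.regions_of(p,"block")[0]["pixels"] for p in (t,s)]
mr=[spotter.regions_of(p,"rule")[0]["pixels"] for p in (t,s)]
for nm,ms,parts,p0,z in (("block",mb,BLOCK,[.5,-.01,.16],0),("rule",mr,RULE(),[.54,-.25,.16],.02)):
    print(nm,"both",fit([t,s],ms,parts,p0,z))
    a=fit([t],ms[:1],parts,p0,z);b=fit([s],ms[1:],parts,p0,z);print("top",a,"side",b)
    it=drawsil(t,t["frame"][:,:,::-1],parts,a[0],z,(0,255,0)); c=(t if 0 else None)
    cx,cy=[int(v*SH) for v in proj(t,[p0[0],p0[1],z])]; cv2.imwrite(f"pics/f_{nm}_t.png",it[max(cy-250,0):cy+250,max(cx-300,0):cx+300])
    it=drawsil(s,s["frame"][:,:,::-1],parts,b[0],z,(0,255,0))
    cx,cy=[int(v*SH) for v in proj(s,[p0[0],p0[1],z])]; cv2.imwrite(f"pics/f_{nm}_s.png",it[max(cy-250,0):cy+250,max(cx-400,0):cx+400])
# mark
for p in (t,s):
    for x in spotter.regions_of(p,"mark")[:2]:
        if x["pixels"].sum()<150:
            (cx,cy),_,_=cv2.minAreaRect(cv2.findNonZero(x["pixels"].astype(np.uint8))); print("mark",atz(p,[cx,cy],.028))
E
```

```text
Traceback (most recent call last):
IndexError: list index out of range
```

```bash
cat >> h.py <<'E'
def reg(p,q,ok=lambda m:True,n=3):
    for _ in range(n):
        for x in spotter.regions_of(p,q):
            if ok(x["pixels"]): return x["pixels"]
E
cat > f1.py <<'E'
from h import *
import pickle
t=cams.snapshot("top"); s=cams.snapshot("side"); pickle.dump((t,s),open("p0.pkl","wb"))
mb=[reg(t,"block",lambda m:m.sum()>4000),reg(s,"block",lambda m:m.sum()>10000)]
mr=[reg(t,"rule",lambda m:1000<m.sum()<2200),reg(s,"rule",lambda m:2500<m.sum()<5000)]
pickle.dump((mb,mr),open("m0.pkl","wb"))
for nm,ms,parts,p0,z in (("block",mb,BLOCK,[.5,-.01,.16],0),("rule",mr,RULE(),[.54,-.25,.16],.02)):
    for k,p,n in ((0,t,"t"),(1,s,"s")):
        if ms[k] is None: print("missing",nm,n); continue
        a=fit([p],[ms[k]],parts,p0,z); print(nm,n,a)
        it=drawsil(p,p["frame"][:,:,::-1],parts,a[0],z,(0,255,0))
        cx,cy=[int(v*SH) for v in proj(p,[p0[0],p0[1],z])]; cv2.imwrite(f"pics/f_{nm}_{n}.png",it[max(cy-250,0):cy+250,max(cx-390,0):cx+390])
for p in (t,s):
    x=reg(p,"mark",lambda m:30<m.sum()<150)
    if x is not None:
            (cx,cy),_,_=cv2.minAreaRect(cv2.findNonZero(x.astype(np.uint8))); print("mark",atz(p,[cx,cy],.028))
print(robot.get_obs()["time"])
E
python3 f1.py
```

```text
block t (array([ 0.50146271, -0.01332195,  0.14629524]), np.float64(0.02031274500021385))
missing block s
rule t (array([ 0.53920287, -0.25109857,  0.14001551]), np.float64(0.08286479250334677))
rule s (array([ 0.53821881, -0.25152736,  0.12971242]), np.float64(0.07627941959948603))
3.35
```

```bash
cat > f2.py <<'E'
from h import *
import pickle
t,s=pickle.load(open("p0.pkl","rb"))
for p,n in ((t,"t"),(s,"s")):
    f=cv2.cvtColor(p["frame"],cv2.COLOR_RGB2HSV); 
    m=((f[...,1]>110)&(f[...,0]<18)&(f[...,2]>40)).astype(np.uint8)
    m=cv2.morphologyEx(m,cv2.MORPH_CLOSE,np.ones((5,5)))
    k,l,st,_=cv2.connectedComponentsWithStats(m); i=1+np.argmax(st[1:,4]); m=l==i; print(st[i])
    a=fit([p],[m],BLOCK,[.5,-.01,.146],0); print(n,a)
    it=drawsil(p,p["frame"][:,:,::-1],BLOCK,a[0],0,(0,255,0))
    cx,cy=[int(v*SH) for v in proj(p,[.5,-.01,0])]; cv2.imwrite(f"pics/g_block_{n}.png",it[max(cy-250,0):cy+250,max(cx-390,0):cx+390])
    # mark line: dark pixels inside block top along block axis
    x,y,th=a[0]; R=Ro.from_euler("z",th).as_matrix(); g=cv2.cvtColor(p["frame"],cv2.COLOR_RGB2GRAY).astype(np.float32)
    us=np.arange(.06,.15,.0005); prof=[]
    for u in us:
        q=np.array([proj(p,R@[.135-u,v,.028]+[x,y,0]) for v in np.linspace(-.05,.05,41)]).astype(np.float32)
        prof.append(cv2.remap(g,q[:,0:1].copy(),q[:,1:2].copy(),1).mean())
    prof=np.array(prof); j=prof.argmin(); w=np.clip(np.median(prof)-8-prof,0,None); print("mark from end",us[j],(w*us).sum()/w.sum(),prof.min(),np.median(prof))
E
python3 f2.py
```

```text
[ 221  215   76  136 7331]
t (array([ 0.50111091, -0.0140564 ,  0.14431363]), np.float64(0.04857464366091524))
mark from end 0.11700000000000005 0.1172311943097798 68.34192 83.32503
[  231   294   223   112 15795]
s (array([ 0.50229296, -0.01466387,  0.14534264]), np.float64(0.0462024721845683))
mark from end 0.11850000000000005 0.1183614673877482 53.535297 89.47035
```

View pics/f_rule_s.png

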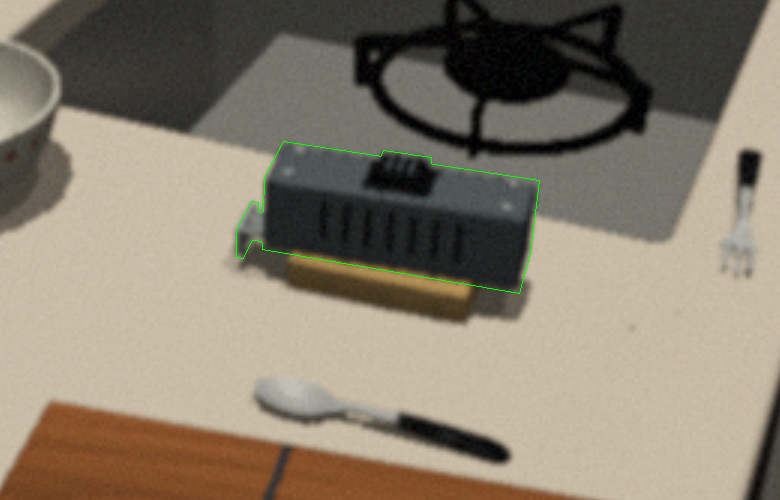

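View pics/f_rule_t.png

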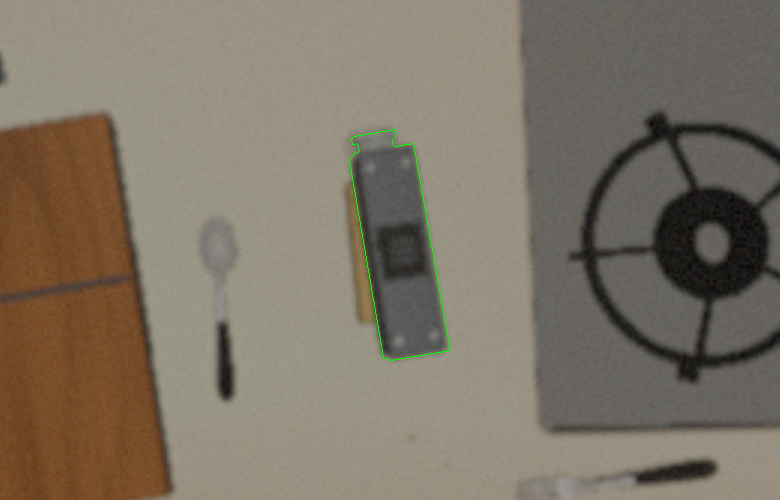

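View pics/f_block_t.png

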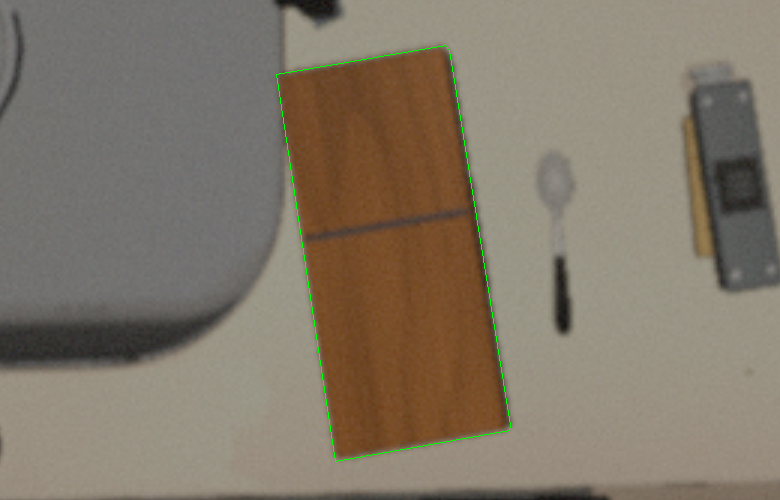

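```bash
python3 -m inch '[{"dx":-0.7,"dy":-0.8,"rz":-0.9,"grip":1},{"dx":-0.7,"dy":-0.85,"rz":-0.9,"grip":1},{"dx":-0.6,"dy":-0.9,"rz":-0.9,"grip":1},{"dx":-0.5,"dy":-0.95,"rz":-0.9,"grip":1},{"dx":-0.4,"dy":-1,"rz":-0.9,"grip":1},{"dx":-0.34,"dy":-1,"grip":1},{"dx":-0.34,"dy":-1,"grip":1},{"dx":-0.34,"dy":-1,"grip":1},{"dx":-0.34,"dy":-1,"grip":1},{"dx":-0.34,"dy":-1,"grip":1},{"dx":-0.34,"dy":-1,"grip":1},{"dx":-0.34,"dy":-1,"grip":1}]'
```

```text
invalid input at $[0]: expected keys grip, dx, dy, dz, rx, ry, rz
```

```bash
cat > go.py <<'E'
import sys
from h import *
o=robot.get_obs(); tgt=np.array([float(v) for v in sys.argv[1:4]]); yaw=float(sys.argv[4])
R=Ro.from_euler("xyz",o["ee_rot"]); G=Ro.from_euler("xyz",[np.pi,0,yaw])
print("t",round(o["time"],2),"pos",np.round(o["tool_pos"],4),"rpy",np.round(o["ee_rot"],4),"w",round(o["width"],4),"F",np.round(o["wrist_force"],2))
print("shift units",np.round(R.inv().apply(tgt-o["tool_pos"])/.025,3),"turn units",np.round(np.degrees((R.inv()*G).as_rotvec())/5,3), "j6",o["joint_positions"])
E
python3 go.py .539 -.251 .15 3.28
```

```text
t 3.35 pos [0.1445 0.5307 0.2195] rpy [3.1415 0.     2.8758] w 0.0943 F [-0.22 -0.41 -0.14]
shift units [-23.44  -26.025   2.778] turn units [ 1.000e-03  0.000e+00 -4.632e+00] j6 [ 1.20188612e+00  8.72048122e-02  1.37069075e+00 -3.70656710e-06
  1.68360801e+00 -1.03101082e-01]
```

All keys are needed in each row.

```bash
python3 -m inch '[{"dx":-0.7,"dy":-0.8,"dz":0,"rx":0,"ry":0,"rz":-0.9,"grip":1},{"dx":-0.7,"dy":-0.85,"dz":0,"rx":0,"ry":0,"rz":-0.9,"grip":1},{"dx":-0.6,"dy":-0.9,"dz":0,"rx":0,"ry":0,"rz":-0.9,"grip":1},{"dx":-0.5,"dy":-0.95,"dz":0,"rx":0,"ry":0,"rz":-0.9,"grip":1},{"dx":-0.4,"dy":-1,"dz":0,"rx":0,"ry":0,"rz":-0.9,"grip":1},{"dx":-0.34,"dy":-1,"dz":0,"rx":0,"ry":0,"rz":0,"grip":1},{"dx":-0.34,"dy":-1,"dz":0,"rx":0,"ry":0,"rz":0,"grip":1},{"dx":-0.34,"dy":-1,"dz":0,"rx":0,"ry":0,"rz":0,"grip":1},{"dx":-0.34,"dy":-1,"dz":0,"rx":0,"ry":0,"rz":0,"grip":1},{"dx":-0.34,"dy":-1,"dz":0,"rx":0,"ry":0,"rz":0,"grip":1},{"dx":-0.34,"dy":-1,"dz":0,"rx":0,"ry":0,"rz":0,"grip":1},{"dx":-0.34,"dy":-1,"dz":0,"rx":0,"ry":0,"rz":0,"grip":1}]'; python3 go.py .539 -.251 .15 3.28
```

```text
time: 4.85
tool_pos: [0.2925, 0.2379, 0.2202]
ee_rot: [3.14, 0.004, -2.997]
wrist_force: [0.4, -0.0, -0.0]
width: 0.0941
t 4.85 pos [0.2925 0.2379 0.2202] rpy [ 3.1399  0.0036 -2.997 ] w 0.0941 F [ 0.43 -0.01 -0.01]
shift units [ -6.928 -20.779   2.798] turn units [0.02  0.042 0.071] j6 [ 5.32006921e-01 -3.12174775e-01  1.72940388e+00  2.08640592e-04
  1.72033927e+00 -1.18339428e+00]
```

```bash
python3 -m inch '[{"dx":-0.33,"dy":-1,"dz":0,"rx":0,"ry":0,"rz":0,"grip":1},{"dx":-0.33,"dy":-1,"dz":0,"rx":0,"ry":0,"rz":0,"grip":1},{"dx":-0.33,"dy":-1,"dz":0,"rx":0,"ry":0,"rz":0,"grip":1},{"dx":-0.33,"dy":-1,"dz":0,"rx":0,"ry":0,"rz":0,"grip":1},{"dx":-0.33,"dy":-1,"dz":0,"rx":0,"ry":0,"rz":0,"grip":1},{"dx":-0.33,"dy":-1,"dz":0,"rx":0,"ry":0,"rz":0,"grip":1},{"dx":-0.33,"dy":-1,"dz":0,"rx":0,"ry":0,"rz":0,"grip":1},{"dx":-0.33,"dy":-1,"dz":0,"rx":0,"ry":0,"rz":0,"grip":1},{"dx":-0.33,"dy":-1,"dz":0,"rx":0,"ry":0,"rz":0,"grip":1},{"dx":-0.33,"dy":-1,"dz":0,"rx":0,"ry":0,"rz":0,"grip":1},{"dx":-0.33,"dy":-1,"dz":0,"rx":0,"ry":0,"rz":0,"grip":1},{"dx":-0.33,"dy":-1,"dz":0,"rx":0,"ry":0,"rz":0,"grip":1}]'; python3 go.py .539 -.251 .12 3.28
```

```text
time: 6.35
tool_pos: [0.4376, -0.0547, 0.2225]
ee_rot: [3.139, 0.011, -2.998]
wrist_force: [-0.3, -0.5, -0.4]
width: 0.0942
t 6.35 pos [ 0.4376 -0.0547  0.2225] rpy [ 3.1394  0.0111 -2.9976] w 0.0942 F [-0.26 -0.48 -0.45]
shift units [-2.843 -8.362  4.115] turn units [0.025 0.128 0.064] j6 [-0.25793298 -0.16712763  1.61016565  0.00639071  1.68914297 -1.97192194]
```

```bash
python3 -m inch '[{"dx":-0.34,"dy":-1,"dz":0.3,"rx":0,"ry":0,"rz":0,"grip":1},{"dx":-0.34,"dy":-1,"dz":0.3,"rx":0,"ry":0,"rz":0,"grip":1},{"dx":-0.34,"dy":-1,"dz":0.5,"rx":0,"ry":0,"rz":0,"grip":1},{"dx":-0.34,"dy":-1,"dz":0.5,"rx":0,"ry":0,"rz":0,"grip":1},{"dx":-0.34,"dy":-1,"dz":0.5,"rx":0,"ry":0,"rz":0,"grip":1},{"dx":-0.34,"dy":-1,"dz":0.5,"rx":0,"ry":0,"rz":0,"grip":1},{"dx":-0.34,"dy":-1,"dz":0.5,"rx":0,"ry":0,"rz":0,"grip":1},{"dx":-0.34,"dy":-1,"dz":0.5,"rx":0,"ry":0,"rz":0,"grip":1},{"dx":-0.15,"dy":-0.4,"dz":0.5,"rx":0,"ry":0.13,"rz":0.06,"grip":1}]'; python3 go.py .539 -.251 .045 3.28
```

```text
time: 7.48
tool_pos: [0.5442, -0.2602, 0.1196]
ee_rot: [3.141, 0.004, -3.005]
wrist_force: [-0.2, -1.0, 1.3]
width: 0.0938
t 7.47 pos [ 0.5442 -0.2602  0.1196] rpy [ 3.1413  0.0042 -3.0052] w 0.0938 F [-0.21 -1.03  1.31]
shift units [0.168 0.392 2.984] turn units [ 0.003  0.048 -0.023] j6 [-0.5415843   0.24074512  1.3939569   0.00283012  1.50380099 -2.24898154]
```

```bash
python3 -m inch '[{"dx":0.17,"dy":0.4,"dz":0.5,"rx":0,"ry":0.05,"rz":0,"grip":1},{"dx":0,"dy":0,"dz":0.7,"rx":0,"ry":0,"rz":0,"grip":1},{"dx":0,"dy":0,"dz":0.7,"rx":0,"ry":0,"rz":0,"grip":1},{"dx":0,"dy":0,"dz":0.5,"rx":0,"ry":0,"rz":0,"grip":1}]'; python3 go.py .539 -.251 .045 3.28
```

```text
time: 7.98
tool_pos: [0.5375, -0.2476, 0.0555]
ee_rot: [3.139, -0.002, -3.003]
wrist_force: [0.4, 0.0, 0.2]
width: 0.0944
t 7.97 pos [ 0.5375 -0.2476  0.0555] rpy [ 3.1394e+00 -1.7000e-03 -3.0034e+00] w 0.0944 F [0.38 0.   0.21]
shift units [-0.043 -0.143  0.419] turn units [ 0.025 -0.02  -0.002] j6 [-5.27891198e-01  2.66624790e-01  1.49486047e+00  6.72935995e-04
  1.38284320e+00 -2.23700390e+00]
```

```bash
python3 -m inch '[{"dx":-0.04,"dy":-0.14,"dz":0.4,"rx":0,"ry":0,"rz":0,"grip":1},{"dx":0,"dy":0,"dz":0,"rx":0,"ry":0,"rz":0,"grip":0.3},{"dx":0,"dy":0,"dz":0,"rx":0,"ry":0,"rz":0,"grip":0.3},{"dx":0,"dy":0,"dz":0,"rx":0,"ry":0,"rz":0,"grip":0.3},{"dx":0,"dy":0,"dz":0,"rx":0,"ry":0,"rz":0,"grip":0.3},{"dx":0,"dy":0,"dz":0,"rx":0,"ry":0,"rz":0,"grip":0.3}]'; python3 go.py .539 -.251 .045 3.28
```

```text
time: 8.72
tool_pos: [0.5395, -0.2514, 0.0456]
ee_rot: [3.14, -0.0, -3.003]
wrist_force: [-0.0, 0.5, -0.1]
width: 0.0473
t 8.72 pos [ 0.5395 -0.2514  0.0456] rpy [ 3.1405e+00 -4.0000e-04 -3.0033e+00] w 0.0473 F [-0.03  0.45 -0.08]
shift units [0.019 0.019 0.022] turn units [ 0.013 -0.005 -0.002] j6 [-5.31606045e-01  2.81276948e-01  1.49755928e+00  6.16162531e-04
  1.36377199e+00 -2.24080317e+00]
```

```bash
python3 -m inch '[{"dx":0,"dy":0,"dz":0,"rx":0,"ry":0,"rz":0,"grip":0},{"dx":0,"dy":0,"dz":0,"rx":0,"ry":0,"rz":0,"grip":0},{"dx":0,"dy":0,"dz":0,"rx":0,"ry":0,"rz":0,"grip":0},{"dx":0,"dy":0,"dz":0,"rx":0,"ry":0,"rz":0,"grip":0},{"dx":0,"dy":0,"dz":-0.5,"rx":0,"ry":0,"rz":0,"grip":0},{"dx":0,"dy":0,"dz":-0.8,"rx":0,"ry":0,"rz":0,"grip":0},{"dx":0,"dy":0,"dz":-0.8,"rx":0,"ry":0,"rz":0,"grip":0},{"dx":0,"dy":0,"dz":-0.5,"rx":0,"ry":0,"rz":0,"grip":0}]'; python3 go.py .539 -.251 .045 3.28
python3 - <<'E'
from h import *
import pickle
t=cams.snapshot("top"); s=cams.snapshot("side"); pickle.dump((t,s),open("p1.pkl","wb"))
i=np.hstack([cv2.resize(t["frame"][150:350,280:480],None,fx=2,fy=2,interpolation=2),cv2.resize(s["frame"][100:300,250:450],None,fx=2,fy=2,interpolation=2)]); cv2.imwrite("pics/l1.png",i[:,:,::-1])
E
```

```text
time: 9.72
tool_pos: [0.5353, -0.249, 0.1063]
ee_rot: [3.131, -0.013, -3.003]
wrist_force: [0.6, -0.1, -6.9]
width: 0.0399
t 9.72 pos [ 0.5353 -0.249   0.1063] rpy [ 3.1309 -0.0127 -3.0033] w 0.0399 F [ 0.58 -0.13 -6.9 ]
shift units [-0.166 -0.127  2.447] turn units [ 0.123 -0.145 -0.002] j6 [-5.31659488e-01  2.35612717e-01  1.42750755e+00  5.37977115e-04
  1.49503837e+00 -2.24072228e+00]
```

View pics/l1.png

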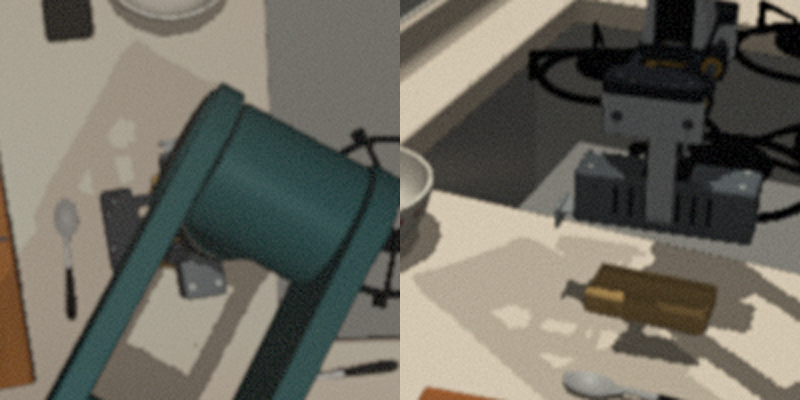

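```bash
python3 - <<'E'
from h import *
import pickle
t,s=pickle.load(open("p0.pkl","rb"))
for a in ([205,340],[50,288],[215,275],[30,230]): print(a,atz(s,a,0),atz(s,a,.1))
for a in ([230,200],[232,70],[140,130]): print("t",a,atz(t,a,0),atz(t,a,.1),atz(t,a,.3))
print(tri(t,[231,198],s,[205,340]),tri(t,[235,80],s,[215,275]))
E
python3 go.py .5638 -.0047 .106 3.287
```

```text
[205, 340] [0.68133731 0.0401687  0.        ] [0.61341211 0.12753969 0.1       ]
[50, 288] [0.9536459  0.03940114 0.        ] [0.83627766 0.1269115  0.1       ]
[215, 275] [ 0.7474444  -0.08996766  0.        ] [0.66751614 0.02103218 0.1       ]
[30, 230] [ 1.10530471 -0.06924057  0.        ] [0.96039979 0.03799585 0.1       ]
t [230, 200] [0.67915606 0.04927349 0.        ] [0.66111196 0.02891536 0.1       ] [ 0.62502377 -0.0118009   0.3       ]
t [232, 70] [0.97366153 0.04325167 0.        ] [0.92426013 0.02353471 0.1       ] [ 0.82545733 -0.01589921  0.3       ]
t [140, 130] [0.8404353  0.24722434 0.        ] [0.80521909 0.20578951 0.1       ] [0.73478666 0.12291984 0.3       ]
(array([0.68040429, 0.0449945 , 0.00500717]), np.float64(0.0047140955677394064)) (array([ 0.79598286, -0.01250326,  0.09523944]), np.float64(0.20358111849810603))
t 9.82 pos [ 0.5362 -0.2494  0.1073] rpy [ 3.1328 -0.0102 -3.0033] w 0.0397 F [ 0.79  0.4  -5.74]
shift units [-2.444  9.544  0.11 ] turn units [ 0.101 -0.117 -0.082] j6 [-5.31635872e-01  2.34883535e-01  1.42628967e+00  5.72342909e-04
  1.49390220e+00 -2.24073541e+00]
```

```bash
python3 -m inch '[{"dx":-0.1,"dy":0.4,"dz":0,"rx":0.1,"ry":-0.1,"rz":-0.08,"grip":0},{"dx":-0.2,"dy":0.8,"dz":0,"rx":0,"ry":0,"rz":0,"grip":0},{"dx":-0.27,"dy":1,"dz":0,"rx":0,"ry":0,"rz":0,"grip":0},{"dx":-0.27,"dy":1,"dz":0,"rx":0,"ry":0,"rz":0,"grip":0},{"dx":-0.27,"dy":1,"dz":0,"rx":0,"ry":0,"rz":0,"grip":0},{"dx":-0.27,"dy":1,"dz":0,"rx":0,"ry":0,"rz":0,"grip":0},{"dx":-0.27,"dy":1,"dz":0,"rx":0,"ry":0,"rz":0,"grip":0},{"dx":-0.27,"dy":1,"dz":0,"rx":0,"ry":0,"rz":0,"grip":0},{"dx":-0.27,"dy":1,"dz":0,"rx":0,"ry":0,"rz":0,"grip":0},{"dx":-0.15,"dy":0.6,"dz":0,"rx":0,"ry":0,"rz":0,"grip":0},{"dx":0,"dy":0.1,"dz":0,"rx":0,"ry":0,"rz":0,"grip":0}]'; python3 go.py .5638 -.0047 .106 3.287
```

```text
time: 11.2
tool_pos: [0.5542, 0.0028, 0.0987]
ee_rot: [3.128, -0.016, -2.988]
wrist_force: [-0.1, -0.1, -5.6]
width: 0.0398
t 11.2 pos [0.5542 0.0028 0.0987] rpy [ 3.1279 -0.0158 -2.9876] w 0.0398 F [-0.07 -0.08 -5.63]
shift units [-0.328 -0.35  -0.302] turn units [ 0.156 -0.182  0.097] j6 [-0.10293614  0.16405286  1.5277585   0.00923245  1.46855379 -1.82867018]
```

```bash
python3 -m inch '[{"dx":-0.35,"dy":-0.35,"dz":0.2,"rx":0.2,"ry":-0.22,"rz":0.1,"grip":0},{"dx":0,"dy":0,"dz":-0.05,"rx":0.1,"ry":-0.15,"rz":0,"grip":0}]'; python3 go.py .5638 -.0047 .0860 3.287
```

```text
time: 11.45
tool_pos: [0.5644, -0.006, 0.0938]
ee_rot: [-3.126, 0.017, -2.997]
wrist_force: [-0.2, 0.1, -6.0]
width: 0.0401
t 11.45 pos [ 0.5644 -0.006   0.0938] rpy [-3.1263  0.0171 -2.9975] w 0.0401 F [-0.2   0.14 -5.98]
shift units [0.023 0.059 0.309] turn units [-0.176  0.196 -0.017] j6 [-0.10465065  0.16295098  1.53930423 -0.01077753  1.41902237 -1.81789071]
```

```bash
python3 -m inch '[{"dx":0,"dy":0,"dz":0.2,"rx":-0.1,"ry":0.1,"rz":0,"grip":0},{"dx":0,"dy":0,"dz":0,"rx":0,"ry":0,"rz":0,"grip":0}]'; python3 go.py .5638 -.0047 .0860 3.287
python3 - <<'E'
from h import *
import pickle
t=cams.snapshot("top"); s=cams.snapshot("side"); pickle.dump((t,s),open("p2.pkl","wb"))
for q in ["lip","rule_front","block_end"]:
    print(q,[(np.round(x["pixel"],1).tolist(),round(x["score"],2)) for x in spotter.place_of(s,q)[:2]])
i=np.hstack([cv2.resize(t["frame"][150:350,180:380],None,fx=2,fy=2,interpolation=2),cv2.resize(s["frame"][200:400,180:380],None,fx=2,fy=2,interpolation=2)]); cv2.imwrite("pics/l2.png",i[:,:,::-1])
E
python3 go.py .5638 -.0047 .0860 3.287
```

```text
time: 11.7
tool_pos: [0.5642, -0.0073, 0.0884]
ee_rot: [-3.135, 0.008, -3.0]
wrist_force: [0.4, -0.3, -6.0]
width: 0.0397
t 11.7 pos [ 0.5642 -0.0073  0.0884] rpy [-3.1352  0.0077 -2.9997] w 0.0397 F [ 0.45 -0.33 -6.  ]
shift units [0.002 0.107 0.096] turn units [-0.073  0.088 -0.04 ] j6 [-0.11093721  0.17408657  1.53735467 -0.00429298  1.42115232 -1.82302625]
lip [([240.2, 296.9], 0.55)]
rule_front [([249.3, 295.9], 0.74)]
block_end [([247.9, 319.6], 0.82)]
t 11.95 pos [ 0.5648 -0.0068  0.0894] rpy [-3.1348  0.0097 -2.9987] w 0.04 F [ 0.03  0.22 -5.58]
shift units [0.03  0.089 0.137] turn units [-0.078  0.111 -0.03 ] j6 [-0.10989257  0.17309954  1.53639398 -0.00418206  1.42098679 -1.82290636]
```

View pics/l2.png

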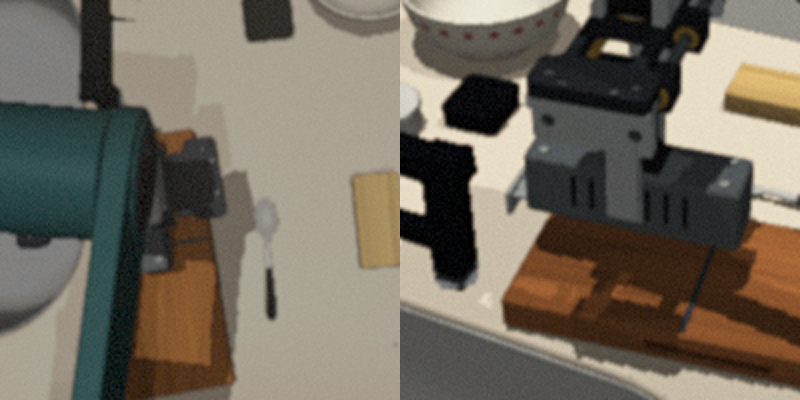

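```bash
python3 - <<'E'
from h import *
import pickle
t,s=pickle.load(open("p2.pkl","rb"))
P=RULE(); pose=[.5645,-.007,.1425]
it=drawsil(s,s["frame"][:,:,::-1],P,pose,.0634,(0,255,0)); 
m=sil(s,BLOCK,[.502,-.014,.1455],0); cv2.drawContours(it,cv2.findContours(m,0,1)[0],-1,(255,255,0),1)
cv2.imwrite("pics/l3.png",it[760:1260,560:1360])
E
```

```text
(no output)
```

View pics/l3.png

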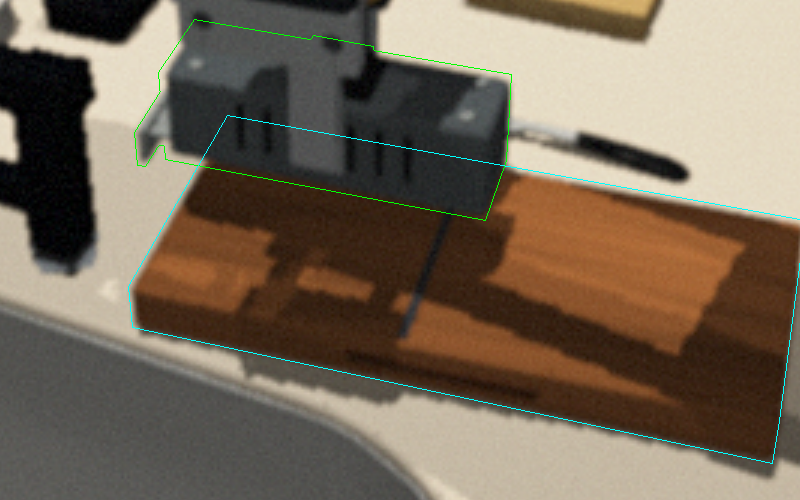

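```bash
python3 -m inch '[{"dx":-0.22,"dy":0.1,"dz":0.1,"rx":-0.05,"ry":0.08,"rz":-0.02,"grip":0},{"dx":0,"dy":0,"dz":0.4,"rx":0,"ry":0,"rz":0,"grip":0},{"dx":0,"dy":0,"dz":0.4,"rx":0,"ry":0,"rz":0,"grip":0},{"dx":0,"dy":0,"dz":0.3,"rx":0,"ry":0,"rz":0,"grip":0}]'; python3 go.py .5697 -.004 .0555 3.287
```

```text
time: 12.45
tool_pos: [0.5709, -0.0031, 0.058]
ee_rot: [-3.139, 0.003, -2.996]
wrist_force: [-0.7, 0.1, -6.7]
width: 0.0397
t 12.45 pos [ 0.5709 -0.0031  0.058 ] rpy [-3.1392  0.0034 -2.9964] w 0.0397 F [-0.71  0.1  -6.68]
shift units [ 0.054 -0.027  0.098] turn units [-0.028  0.039 -0.003] j6 [-1.03920632e-01  2.16410310e-01  1.55131293e+00 -1.50843411e-03
  1.36994449e+00 -1.81957234e+00]
```

```bash
python3 -m inch '[{"dx":0,"dy":0,"dz":0.08,"rx":0,"ry":0.03,"rz":0,"grip":0},{"dx":0,"dy":0,"dz":0,"rx":0,"ry":0,"rz":0,"grip":0}]'; python3 go.py .5697 -.004 .0545 3.287
python3 - <<'E'
from h import *
import pickle
s=cams.snapshot("side"); pickle.dump(s,open("p3.pkl","wb"))
it=cv2.resize(s["frame"],None,fx=3,fy=3,interpolation=2)[760:1260,560:1360,::-1]; cv2.imwrite("pics/l4.png",it)
E
```

```text
time: 12.7
tool_pos: [0.5699, -0.0031, 0.0542]
ee_rot: [-3.14, -0.002, -2.996]
wrist_force: [-0.1, 0.6, -5.4]
width: 0.04
t 12.7 pos [ 0.5699 -0.0031  0.0542] rpy [-3.1399e+00 -2.2000e-03 -2.9965e+00] w 0.04 F [-0.12  0.56 -5.39]
shift units [ 0.013 -0.036 -0.011] turn units [-0.02  -0.025 -0.003] j6 [-0.10354719  0.22152958  1.55305818 -0.00226925  1.36873518 -1.81902131]
```

View pics/l4.png

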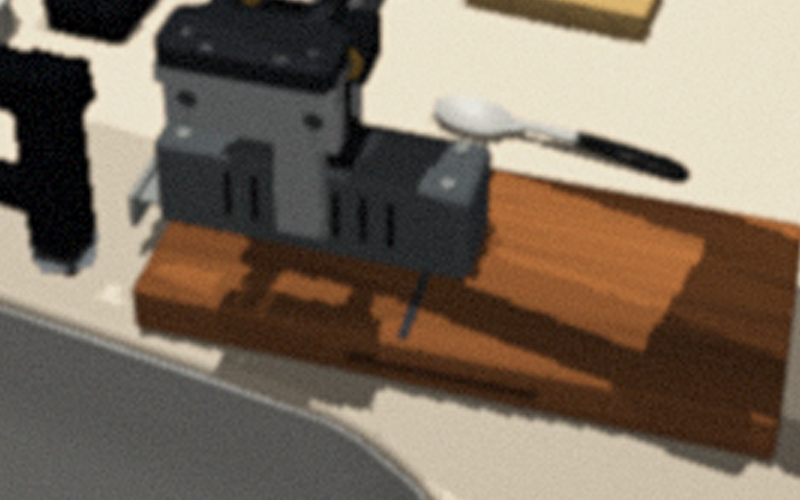

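```bash
python3 -m inch '[{"dx":0.3,"dy":0,"dz":-0.02,"rx":0,"ry":0,"rz":0,"grip":0},{"dx":0.3,"dy":0,"dz":-0.02,"rx":0,"ry":0,"rz":0,"grip":0},{"dx":0.3,"dy":0,"dz":-0.02,"rx":0,"ry":0,"rz":0,"grip":0},{"dx":0.3,"dy":0,"dz":-0.02,"rx":0,"ry":0,"rz":0,"grip":0},{"dx":0.3,"dy":0,"dz":-0.02,"rx":0,"ry":0,"rz":0,"grip":0}]'; python3 go.py .451 -.0204 .0545 3.287
```

```text
time: 13.38
tool_pos: [0.5319, -0.0089, 0.0587]
ee_rot: [-3.139, 0.002, -2.996]
wrist_force: [1.7, -0.7, -6.9]
width: 0.04
t 13.38 pos [ 0.5319 -0.0089  0.0587] rpy [-3.1389e+00  2.5000e-03 -2.9964e+00] w 0.04 F [ 1.67 -0.67 -6.86]
shift units [3.268 0.013 0.161] turn units [-0.031  0.028 -0.002] j6 [-0.12207086  0.13386254  1.64595479 -0.00198883  1.35866952 -1.83767016]
```

```bash
python3 -m inch '[{"dx":0,"dy":0,"dz":0.16,"rx":0,"ry":0.03,"rz":0,"grip":0},{"dx":0.15,"dy":0,"dz":0.03,"rx":0,"ry":0,"rz":0,"grip":0},{"dx":0.2,"dy":0,"dz":0.01,"rx":0,"ry":0,"rz":0,"grip":0}]'; python3 go.py .451 -.0204 .0545 3.287
```

```text
time: 13.75
tool_pos: [0.5238, -0.0102, 0.0545]
ee_rot: [-3.139, 0.003, -2.996]
wrist_force: [1.4, 0.1, -5.1]
width: 0.0397
t 13.75 pos [ 0.5238 -0.0102  0.0545] rpy [-3.1385  0.0033 -2.9963] w 0.0397 F [ 1.38  0.14 -5.15]
shift units [ 2.939  0.017 -0.008] turn units [-0.035  0.037 -0.002] j6 [-0.12635952  0.11985965  1.6706249  -0.00211373  1.34716054 -1.84195617]
```

```bash
python3 -m inch '[{"dx":0.3,"dy":0,"dz":0.015,"rx":0,"ry":0.02,"rz":0,"grip":0},{"dx":0.3,"dy":0,"dz":0.015,"rx":0,"ry":0,"rz":0,"grip":0},{"dx":0.3,"dy":0,"dz":0.015,"rx":0,"ry":0,"rz":0,"grip":0},{"dx":0.3,"dy":0,"dz":0.015,"rx":0,"ry":0,"rz":0,"grip":0}]'; python3 go.py .451 -.0204 .0545 3.287
python3 - <<'E'
from h import *
import pickle
s=cams.snapshot("side"); pickle.dump(s,open("p4.pkl","wb"))
it=cv2.resize(s["frame"],None,fx=3,fy=3,interpolation=2)[760:1260,560:1360,::-1]; cv2.imwrite("pics/l5.png",it)
E
```

```text
time: 14.25
tool_pos: [0.4935, -0.0146, 0.054]
ee_rot: [-3.138, 0.005, -2.996]
wrist_force: [2.7, 1.1, -3.3]
width: 0.0397
t 14.25 pos [ 0.4935 -0.0146  0.054 ] rpy [-3.1384  0.0047 -2.996 ] w 0.0397 F [ 2.75  1.12 -3.32]
shift units [ 1.714  0.017 -0.029] turn units [-0.037  0.054  0.002] j6 [-1.43289589e-01  5.39980516e-02  1.74325252e+00 -1.75984687e-03
  1.33889334e+00 -1.85928984e+00]
```

View pics/l5.png

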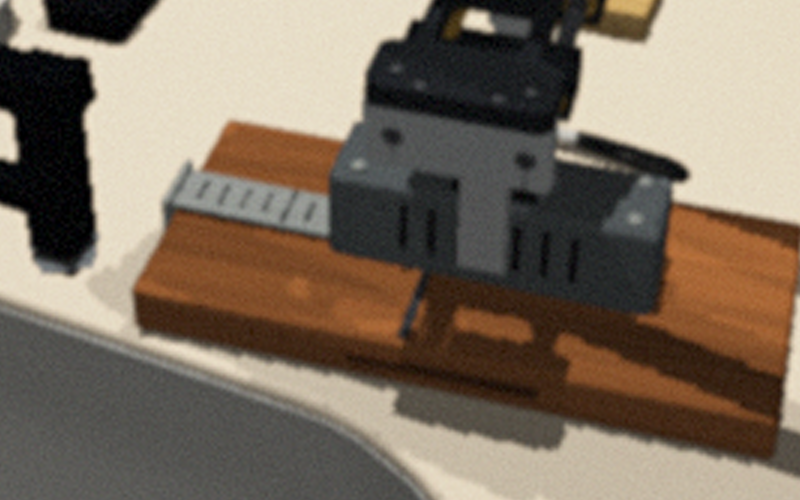

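```bash
cat > fr.py <<'E'
from h import *
import sys
# crop coords (x3, offset 560,760) of front near-bottom corner -> distance from far end in block frame (side calibration)
import pickle
s=pickle.load(open(sys.argv[1],"rb"))
c=np.array([.5023,-.0147]); th=.1453
R=np.array([[np.cos(th),-np.sin(th)],[np.sin(th),np.cos(th)]])
for a in sys.argv[2:]:
    u,v=map(float,a.split(",")); w=atz(s,[(u+560+.5)/3-.5,(v+760+.5)/3-.5],.028)[:2]; b=R.T@(w-c); print(a,"block xy",np.round(b,4),"from end",round(.135-b[0],4))
E
python3 fr.py p4.pkl 333,253 405,333 424,278; python3 - <<'E'
from h import *
import pickle
s=pickle.load(open("p4.pkl","rb"))
it=cv2.resize(s["frame"][320:370,260:340],None,fx=10,fy=10,interpolation=2)[:,:,::-1]; cv2.imwrite("pics/l6.png",it)
E
```

```text
333,253 block xy [0.0581 0.0183] from end 0.0769
405,333 block xy [0.016  0.0555] from end 0.119
424,278 block xy [0.0167 0.0225] from end 0.1183
```

View pics/l6.png

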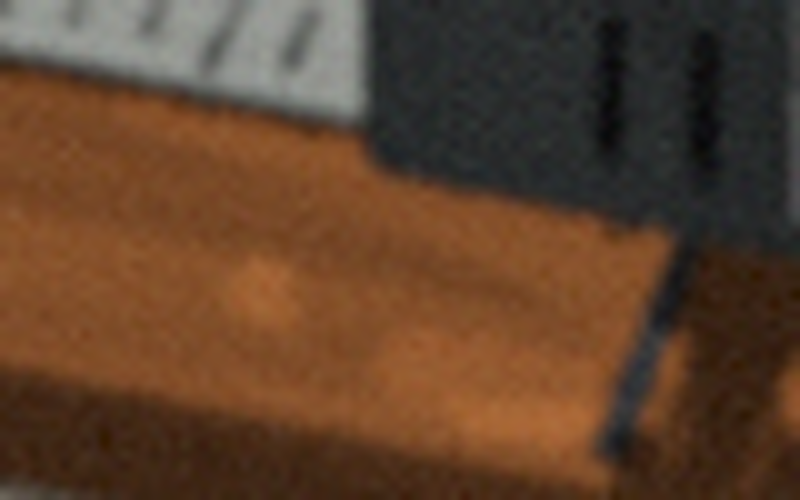

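```bash
python3 -m inch '[{"dx":0.3,"dy":0,"dz":0.01,"rx":0,"ry":0.02,"rz":0,"grip":0},{"dx":0.3,"dy":0,"dz":0.01,"rx":0,"ry":0,"rz":0,"grip":0},{"dx":0.3,"dy":0,"dz":0.01,"rx":0,"ry":0,"rz":0,"grip":0},{"dx":0.3,"dy":0,"dz":0.01,"rx":0,"ry":0,"rz":0,"grip":0},{"dx":0.25,"dy":0,"dz":0.01,"rx":0,"ry":0,"rz":0,"grip":0},{"dx":0.1,"dy":0,"dz":0,"rx":0,"ry":0,"rz":0,"grip":0}]'; python3 go.py .451 -.0204 .0540 3.287
python3 - <<'E'
from h import *
import pickle
s=cams.snapshot("side"); pickle.dump(s,open("p5.pkl","wb"))
it=cv2.resize(s["frame"][300:375,280:400],None,fx=6,fy=6,interpolation=2)[:,:,::-1]; cv2.imwrite("pics/l7.png",it)
for q in ["lip","rule_front"]:
    print(q,[(np.round(x["pixel"],1).tolist(),round(x["score"],2)) for x in spotter.place_of(s,q)[:2]])
E
```

```text
time: 15.05
tool_pos: [0.4533, -0.0206, 0.054]
ee_rot: [-3.138, 0.007, -2.996]
wrist_force: [4.5, 1.4, -2.9]
width: 0.0394
t 15.05 pos [ 0.4533 -0.0206  0.054 ] rpy [-3.1378  0.0065 -2.9959] w 0.0394 F [ 4.48  1.41 -2.87]
shift units [ 0.089  0.02  -0.001] turn units [-0.043  0.075  0.003] j6 [-1.69258603e-01 -3.67931034e-02  1.83475219e+00 -1.61673707e-03
  1.33624058e+00 -1.88538306e+00]
lip [([245.4, 318.3], 0.7)]
rule_front [([332.6, 333.4], 0.77)]
```

View pics/l7.png

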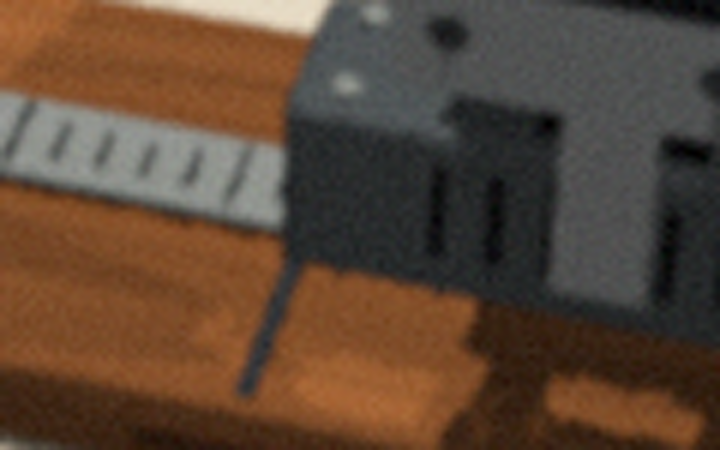

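```bash
python3 -m inch '[{"dx":0.06,"dy":0,"dz":0.02,"rx":-0.03,"ry":0.06,"rz":0,"grip":0},{"dx":0,"dy":0,"dz":0.01,"rx":0,"ry":0,"rz":0,"grip":0},{"dx":0,"dy":0,"dz":0,"rx":0,"ry":0,"rz":0,"grip":0},{"dx":0,"dy":0,"dz":0,"rx":0,"ry":0,"rz":0,"grip":0}]'; python3 go.py .451 -.0204 .0540 3.287
```

```text
time: 15.7
tool_pos: [0.4522, -0.0209, 0.0537]
ee_rot: [-3.141, 0.0, -2.996]
wrist_force: [1.4, 0.9, -1.8]
width: 0.0401
t 15.7 pos [ 0.4522 -0.0209  0.0537] rpy [-3.1405e+00  4.0000e-04 -2.9959e+00] w 0.0401 F [ 1.35  0.88 -1.76]
shift units [ 0.045  0.026 -0.012] turn units [-0.013  0.005  0.003] j6 [-1.70831209e-01 -3.38934254e-02  1.83257727e+00 -9.26460519e-04
  1.34215795e+00 -1.88709477e+00]
```

Now open gently, then look.

```bash
python3 -m inch '[{"dx":0,"dy":0,"dz":0,"rx":0,"ry":0,"rz":0,"grip":0.6},{"dx":0,"dy":0,"dz":0,"rx":0,"ry":0,"rz":0,"grip":0.7},{"dx":0,"dy":0,"dz":0,"rx":0,"ry":0,"rz":0,"grip":0.8},{"dx":0,"dy":0,"dz":0,"rx":0,"ry":0,"rz":0,"grip":0.8}]'; python3 go.py .4513 -.0204 .1100 3.287
python3 - <<'E'
from h import *
import pickle
s=cams.snapshot("side"); pickle.dump(s,open("p6.pkl","wb"))
it=cv2.resize(s["frame"][270:405,225:415],None,fx=4,fy=4,interpolation=2)[:,:,::-1]; cv2.imwrite("pics/l8.png",it)
E
```

```text
time: 16.2
tool_pos: [0.451, -0.0216, 0.0538]
ee_rot: [-3.139, -0.003, -2.996]
wrist_force: [-0.4, 0.4, -0.2]
width: 0.0742
t 16.2 pos [ 0.451  -0.0216  0.0538] rpy [-3.1393e+00 -2.7000e-03 -2.9963e+00] w 0.0742 F [-0.35  0.44 -0.18]
shift units [-0.013  0.042 -2.25 ] turn units [-0.026 -0.031 -0.002] j6 [-0.17135505 -0.0344189   1.83295502 -0.0030561   1.34492097 -1.88673052]
```

View pics/l8.png

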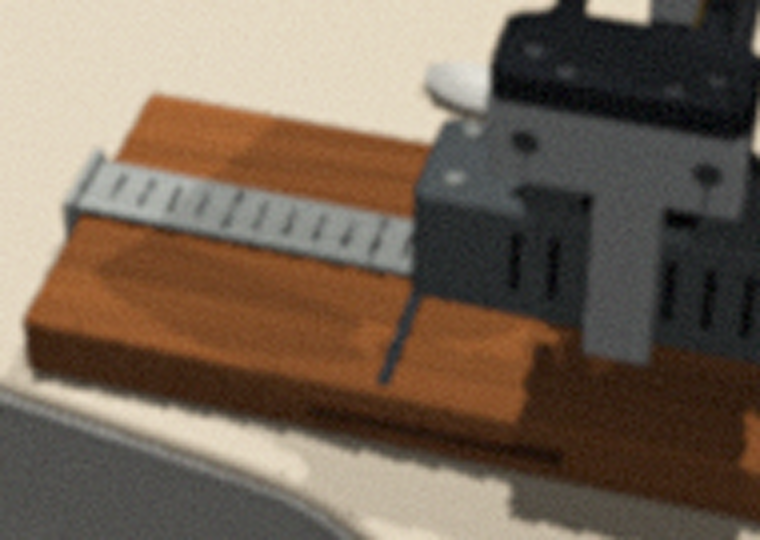

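```bash
python3 -m inch '[{"dx":0,"dy":0,"dz":-0.5,"rx":0,"ry":0,"rz":0,"grip":0.8},{"dx":0,"dy":0,"dz":-0.8,"rx":0,"ry":0,"rz":0,"grip":0.8},{"dx":0,"dy":0,"dz":-0.8,"rx":0,"ry":0,"rz":0,"grip":0.8},{"dx":0,"dy":0,"dz":-0.6,"rx":0,"ry":0,"rz":0,"grip":0.8},{"dx":0,"dy":0,"dz":0,"rx":0,"ry":0,"rz":0,"grip":0},{"dx":0,"dy":0,"dz":0,"rx":0,"ry":0,"rz":0,"grip":0},{"dx":0,"dy":0,"dz":0,"rx":0,"ry":0,"rz":0,"grip":0},{"dx":0,"dy":0,"dz":0,"rx":0,"ry":0,"rz":0,"grip":0},{"dx":0,"dy":0,"dz":0,"rx":0,"ry":0,"rz":0,"grip":0},{"dx":0,"dy":0,"dz":0,"rx":0,"ry":0,"rz":0,"grip":0},{"dx":0,"dy":0,"dz":0,"rx":0,"ry":0,"rz":0,"grip":0},{"dx":0,"dy":0,"dz":0,"rx":0,"ry":0,"rz":0,"grip":0}]'; python3 go.py .450 -.0215 .0980 3.287
python3 - <<'E'
from h import *
import pickle
s=cams.snapshot("side"); pickle.dump(s,open("p7.pkl","wb"))
it=cv2.resize(s["frame"][240:390,230:430],None,fx=4,fy=4,interpolation=2)[:,:,::-1]; cv2.imwrite("pics/l9.png",it)
print([(np.round(x["pixel"],1).tolist(),round(x["score"],2)) for x in spotter.place_of(s,"lock_top")[:2]])
E
```

```text
time: 17.75
tool_pos: [0.45, -0.0213, 0.1235]
ee_rot: [-3.14, -0.006, -2.996]
wrist_force: [1.1, -0.9, 1.0]
width: 0.0009
t 17.75 pos [ 0.45   -0.0213  0.1235] rpy [-3.1402 -0.0059 -2.9963] w 0.0009 F [ 1.1  -0.87  1.03]
shift units [-0.006 -0.007  1.02 ] turn units [-0.016 -0.068 -0.002] j6 [-0.17087151 -0.09274874  1.7419536  -0.00319532  1.49760006 -1.88669468]
[([387.4, 312.8], 0.67)]
```

View pics/l9.png

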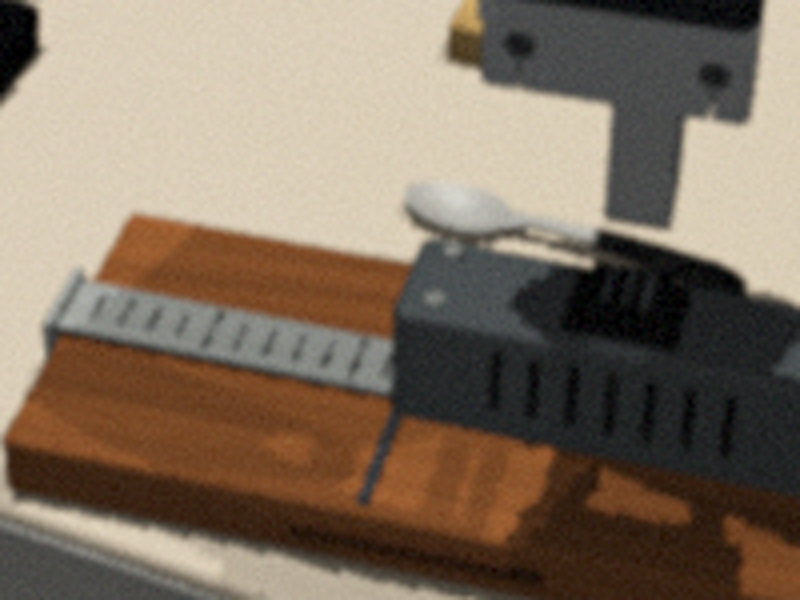

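```bash
python3 -m inch '[{"dx":0,"dy":0,"dz":0.5,"rx":0,"ry":-0.06,"rz":0,"grip":0},{"dx":0,"dy":0,"dz":0.4,"rx":0,"ry":0,"rz":0,"grip":0},{"dx":0,"dy":0,"dz":0,"rx":0,"ry":0,"rz":0,"grip":0}]'; python3 go.py .450 -.0215 .0910 3.287
```

```text
time: 18.23
tool_pos: [0.4494, -0.0213, 0.0989]
ee_rot: [-3.141, -0.001, -2.996]
wrist_force: [-0.5, 0.0, -0.1]
width: 0.0006
t 18.23 pos [ 0.4494 -0.0213  0.0989] rpy [-3.1406e+00 -1.4000e-03 -2.9964e+00] w 0.0006 F [-0.46  0.01 -0.08]
shift units [-0.022 -0.012  0.316] turn units [-0.012 -0.016 -0.002] j6 [-1.72368831e-01 -7.98173731e-02  1.78061806e+00 -1.41863465e-03
  1.44175618e+00 -1.88819889e+00]
```

```bash
python3 -m inch '[{"dx":0,"dy":0,"dz":0.12,"rx":0,"ry":0,"rz":0,"grip":0},{"dx":0,"dy":0,"dz":0.12,"rx":0,"ry":0,"rz":0,"grip":0}]';  python3 -m inch '[{"dx":0,"dy":0,"dz":0.08,"rx":0,"ry":0,"rz":0,"grip":0}]'; python3 go.py .450 -.0215 .0910 3.287
```

```text
time: 18.48
tool_pos: [0.4499, -0.0213, 0.0933]
ee_rot: [-3.14, -0.0, -2.996]
wrist_force: [-1.1, 0.1, 1.4]
width: 0.0004
time: 18.6
tool_pos: [0.4499, -0.0213, 0.0915]
ee_rot: [-3.14, -0.0, -2.996]
wrist_force: [-1.2, -0.3, 1.3]
width: 0.0007
t 18.6 pos [ 0.4499 -0.0213  0.0915] rpy [-3.1401e+00 -2.0000e-04 -2.9963e+00] w 0.0007 F [-1.19 -0.29  1.32]
shift units [-0.004 -0.007  0.021] turn units [-0.017 -0.003 -0.002] j6 [-1.72317004e-01 -7.37514150e-02  1.79031434e+00 -1.46744192e-03
  1.42481462e+00 -1.88816652e+00]
```

```bash
python3 -m inch '[{"dx":0,"dy":0,"dz":0.06,"rx":0,"ry":0,"rz":0,"grip":0}]';  python3 -m inch '[{"dx":0,"dy":0,"dz":0.06,"rx":0,"ry":0,"rz":0,"grip":0}]'; python3 go.py .450 -.0215 .0910 3.287
```

```text
time: 18.73
tool_pos: [0.4497, -0.0214, 0.0909]
ee_rot: [-3.14, -0.001, -2.996]
wrist_force: [-4.6, -0.1, 9.8]
width: 0.0007
time: 18.85
tool_pos: [0.4497, -0.0214, 0.0909]
ee_rot: [-3.14, -0.0, -2.996]
wrist_force: [-3.6, 1.4, 9.3]
width: 0.0006
t 18.85 pos [ 0.4497 -0.0214  0.0909] rpy [-3.1398e+00 -5.0000e-04 -2.9962e+00] w 0.0006 F [-3.59  1.36  9.29]
shift units [-0.012 -0.004 -0.005] turn units [-0.021 -0.006 -0.001] j6 [-1.72294594e-01 -7.34688530e-02  1.79140957e+00 -1.88792689e-03
  1.42354724e+00 -1.88816158e+00]
```

```bash
python3 -m inch '[{"dx":0,"dy":0,"dz":0.1,"rx":0,"ry":0,"rz":0,"grip":0},{"dx":0,"dy":0,"dz":0.1,"rx":0,"ry":0,"rz":0,"grip":0}]'; python3 -m inch '[{"dx":0,"dy":0,"dz":-0.3,"rx":0,"ry":0,"rz":0,"grip":0},{"dx":0,"dy":0,"dz":-1,"rx":0,"ry":0,"rz":0,"grip":0},{"dx":0,"dy":0,"dz":-1,"rx":0,"ry":0,"rz":0,"grip":0},{"dx":0,"dy":0,"dz":-1,"rx":0,"ry":0,"rz":0,"grip":0},{"dx":0,"dy":0,"dz":-1,"rx":0,"ry":0,"rz":0,"grip":0},{"dx":0,"dy":0,"dz":0,"rx":0,"ry":0,"rz":0,"grip":0}]'
python3 - <<'E'
from h import *
import pickle
s=cams.snapshot("side"); t=cams.snapshot("top"); pickle.dump((t,s),open("p8.pkl","wb"))
it=cv2.resize(s["frame"][240:390,230:430],None,fx=4,fy=4,interpolation=2)[:,:,::-1]; cv2.imwrite("pics/l10.png",it)
for q in ("lock_top","rule_front","lip","teaspoon"): print(q,[(np.round(x["pixel"],1).tolist(),round(x["score"],2)) for x in spotter.place_of(s,q)[:2]])
E
```

```text
time: 19.1
tool_pos: [0.4496, -0.0215, 0.0905]
ee_rot: [-3.139, -0.0, -2.996]
wrist_force: [-6.0, 0.2, 14.3]
width: 0.0005
time: 19.85
tool_pos: [0.4501, -0.0213, 0.2007]
ee_rot: [-3.139, 0.001, -2.996]
wrist_force: [-0.3, -0.9, 0.6]
width: 0.0006
lock_top []
rule_front [([329.5, 332.0], 0.95)]
lip [([248.2, 320.3], 0.64), ([385.9, 316.6], 0.51)]
teaspoon [([375.1, 296.9], 0.82)]
```

View pics/l10.png

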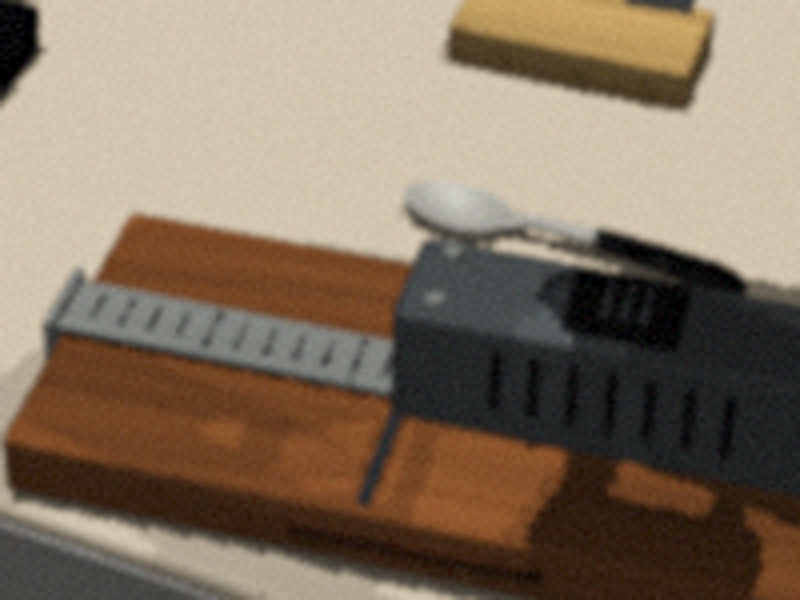

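```bash
python3 -c "
from bench import robot
o=robot.get_obs(); print(o['time'],o['wrist_force'])
print(robot.close_job())"
```

```text
20.15 [ 0.0682607  -1.03319029  0.60404847]
the job is handed in; nothing more can be done
None
```

I set the rule to the line and locked it, then handed the job in at 20.15 s. The hand-in reports no verdict, so what follows rests on my own checks.

I gripped the case on its rest, carried it over the teaspoon and hooked the lip over the block's far end. I then drew the case back about 105 mm along the block, let go, and pressed the button with the closed fingertips.

**Last checks:**
- **Hook and line:** in the final side picture the lip is still over the far end. The foot of the case's front face stands within about 1–2 mm of the dark line's middle.
- **Lock button:** it stopped firmly, with about 14 N on the tool and the fingertips at about 76.5 mm height. Fully pressed is 77 mm. It looks clearly lower in the picture, though by a little less than I would expect for 6 mm.
- **Case and teaspoon:** the case stands flat and in line with the block. The teaspoon looks unmoved, and the robot was clear of everything, 0.2 m up.

**Problems and disagreements:**
- While drawing, the case rose by about 4.5 mm, so the lip was briefly 1–2 mm above the height the steps ask for. I lowered it about 30–35 mm into the draw, and the hook held throughout.
- Before hooking, the side camera showed the case about 4 mm further back than the arm's own position did. I set the final position by the picture of the case against the line.
- The lock-button detector found nothing in the last picture, so the button's state rests on the force, the height and my own look at the picture.

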